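# Line up the tins by height on the window board

## Robot

A 6-joint arm with a two-finger parallel gripper is mounted at the origin on the work surface. World frame = base frame: x ahead of the robot, y to its left, z up, the work surface at z = 0. Lengths are in m, angles in rad, forces in N, time in s.
With the tool pointing down it reaches from about 0.35 to 0.85 m from the base axis. Payload 8.1 kg.
Tool frame: the origin (TCP) lies at the very end of the fingers, on their centre line; the grasp point (between the pads) lies 19 mm behind it; z points along the fingers, y is the line along which they close (so a half turn about z gives the same grasp; the last joint's range is limited). The gripper opens to 85 mm and grips with 20 to 120 N. Pads are 22 mm wide; open, the fingers measure 114 mm over their backs; the gripper's body (76 mm by 85 mm) begins 54 mm behind the grasp point. The pads swing forward as they close: fully open they stand 13 mm farther back than shut.
Start: joints at [-1.411, 0.13, 1.488, -0, 1.523, -0.085], TCP at [0.145, -0.582, 0.231] pointing down, gripper open.
Joint ranges: [-2.96, 2.96], [-0.89, 2.26], [0.02, 2.5], [-1.34, 4.48], [0, 2.73], [-2.66, 2.66]. Speed limits (rad/s): [2.39, 2.39, 2.79, 3.14, 3.14, 3.14].

## Interface

Orientations are given as a unit quaternion [x, y, z, w].
In Python, from workcell import sensors, optics, r gives the robot as it stands. The module is installed in compiled form; this text tells all that it offers.
- The arm moves only by the tool arm_command, never from a script. Its arguments are lists of equal length, an entry for each row: "twist": the turn, a rotation vector about the tool's x, y, z in degrees, a list of three; "slide": the shift along the tool's x, y, z in mm, a list of three; "hand": the closure, from 0 (fully open) to 1 (shut). A call has 1 to 5 rows; each row is the pose to reach, as a shift and turn from the pose commanded when the call began, along the tool's axes at that moment; what a row does not reach only later rows make up. A row lasts 1/8 s, in which the tool goes at most 62.5 mm and 10.7 degrees, less where a joint would pass 70% of its speed; a pose out of reach is approached as far as the arm can. A call with a gripper value outside its range is refused whole. The fingers move at their own pace and stop on an object; "squeeze" is the grip in N (left out, the last holds). Time passes only in rows, so rows that repeat a pose let the fingers close. It gives the time, the measured TCP pose, the force, the opening and the grip force at its end, in the units of the state.
- sensors.sense(): the state, without advancing time (a new reading comes with each control period).
- optics.grab_frame(name): name is "scene" or "top" or "wrist"; returns a dict with "color" (384x512x3 uint8, red, green, blue), "depth" (384x512 float32, m along the optical axis (not along the pixel's ray), 0 where there is no reading), "K" (3x3 intrinsics, pixels), "pose" (4x4, takes a point from camera to world coordinates). Camera axes: x right, y down, z forward; pixel columns grow to the right and rows downward; lengths in m; the calibration is good to about 2 mm. The wrist camera is an equidistant fisheye: a pixel r from the principal point sees the ray r / f radians off the axis. A picture is of the moment at which its call begins.
- r.sign_off(): hands the job in; it is judged then, once.
The state is a dict: "clock": time; "q": joint angles; "qvel": joint speeds; "joint_efforts": joint torques, N m; "position": TCP position; "orientation": TCP orientation; "force": force on the tool from outside, world axes, zero at the start; "torque": the same for the moment, N m; "gripper_width": finger opening in m; "grip_force": force on a finger pad.
Only numpy, scipy, OpenCV 4.12 (cv2) and the standard library are available. Lean on these libraries where they do the work, as an engineer would, in place of code of your own. Each camera call takes 0.05 s, during which the arm holds its last target. There are 200 camera calls.

## Task

Tidy the tins: stand all four on the cream rounds of the dark board, one centred on each round, in order of height, the tallest on the round next to the brown bowl and on down to the shortest next to the reading glasses. Leave the bowl and the glasses where they are, and do not let any tin fall over.

Things in the scene. Friction and masses are not known exactly. Their poses are not given: they have to be found in the camera images.
- tin_red_mid (a point): Centre (half-way up, on the axis) of a loose, upright, closed round tin: cream-white body with a red band and a red lid; the tallest. Height 114 mm, diameter 52 mm all the way up, straight sides; mass 0.1 to 0.37 kg. Its base is 57 mm below this point. z is the tin's axis, up.
- tin_green_mid (a point): Centre (half-way up, on the axis) of a loose, upright, closed round tin: yellow body with a green band and a green lid; the second tallest. Height 92 mm, diameter 56 mm all the way up, straight sides; mass 0.1 to 0.37 kg. Its base is 46 mm below this point. z is the tin's axis, up.
- tin_black_mid (a point): Centre (half-way up, on the axis) of a loose, upright, closed round tin: orange body with a black band and a black lid; the third tallest. Height 70 mm, diameter 50 mm all the way up, straight sides; mass 0.1 to 0.37 kg. Its base is 35 mm below this point. z is the tin's axis, up.
- tin_blue_mid (a point): Centre (half-way up, on the axis) of a loose, upright, closed round tin: bare metal body with a blue band and a blue lid; the shortest. Height 48 mm, diameter 58 mm all the way up, straight sides; mass 0.1 to 0.37 kg. Its base is 24 mm below this point. z is the tin's axis, up.
- mark1: Cream painted round, 70 mm across, flat paint, the first, at the left end of the row (+y end, from the robot). Origin at its centre on the top face of a fixed dark wooden board (90 x 400 mm, 12 mm thick, lying on the table, so this point is 12 mm above the table). The four rounds stand in one straight row, 95 mm between centres; y runs along the row to the left, x across it, away from the robot.
- mark2: Cream painted round, 70 mm across, flat paint, the second from the left. Origin at its centre on the top face of a fixed dark wooden board (90 x 400 mm, 12 mm thick, lying on the table, so this point is 12 mm above the table). The four rounds stand in one straight row, 95 mm between centres; y runs along the row to the left, x across it, away from the robot.
- mark3: Cream painted round, 70 mm across, flat paint, the third from the left. Origin at its centre on the top face of a fixed dark wooden board (90 x 400 mm, 12 mm thick, lying on the table, so this point is 12 mm above the table). The four rounds stand in one straight row, 95 mm between centres; y runs along the row to the left, x across it, away from the robot.
- mark4: Cream painted round, 70 mm across, flat paint, the last, at the right end of the row (-y end). Origin at its centre on the top face of a fixed dark wooden board (90 x 400 mm, 12 mm thick, lying on the table, so this point is 12 mm above the table). The four rounds stand in one straight row, 95 mm between centres; y runs along the row to the left, x across it, away from the robot.
- bowl: Brown ceramic bowl, open upward, 120 mm across the rim, 50 mm high, loose on the table just beyond one end of the row of rounds (either end; its centre about 130 mm from the end round). Origin at the centre of its underside. To be left where it is.
- glasses: Folded dark-framed reading glasses, 134 x 44 mm, 22 mm high, lying loose on the table just beyond the other end of the row. Origin at the centre of the underside, x along the 134 mm length. To be left where they are.

How it is judged:
By the outcome, as a careful person would: the job done as asked, in the order asked, and still so for the second after the job is handed in, with the robot touching nothing.
It also fails if it takes over 96 s, if anything falls off the work surface, if the arm or the gripper's body presses on something with over 40 N, if the wrist force passes 120 N, or if a joint passes its speed limit or range.

## Working session

There is one attempt and no reset: what is moved stays moved. The work goes in short steps, Python scripts to look and compute and a tool call to move; the robot and the scene stay as the last step left them, time stands still between calls to the robot, and variables do not carry over. Pictures are saved under pics/ and viewed, at most 14 in all, crops included, and the job is handed in when it is done.

Besides the shell and the picture viewer there is one more tool, called after "Request:" in YAML: its name, and indented under it one key for each argument. arm_command: Moves the arm, as the interface text tells. Its arguments: {"type":"object","properties":{"twist":{"type":"array","items":{"type":"array","items":{"type":"number"}}},"slide":{"type":"array","items":{"type":"array","items":{"type":"number"}}},"hand":{"type":"array","items":{"type":"number"}},"squeeze":{"type":"number"}},"required":["twist","slide","hand"]}

```bash
mkdir -p pics
python3 - <<'E'
from workcell import sensors, optics, r
import cv2,numpy as np
for n in ("top","scene"):
    f=optics.grab_frame(n); cv2.imwrite(f"pics/{n}0.png",cv2.resize(f["color"][:,:,::-1],(800,600),interpolation=cv2.INTER_CUBIC)); np.savez(f"{n}0.npz",**f)
    print(n,f["K"],f["pose"])
s=sensors.sense();print(s)
E
```

```text
top [[375.25306908   0.         256.97057615]
 [  0.         375.25306908 190.5894076 ]
 [  0.           0.           1.        ]] [[-0.0179224  -0.99609159  0.08648886  0.47391932]
 [-0.99903471  0.01437108 -0.04151043  0.04818331]
 [ 0.04010525 -0.08714934 -0.99538764  0.964223  ]
 [ 0.          0.          0.          1.        ]]
scene [[364.37529203   0.         261.18168108]
 [  0.         364.37529203 190.92224951]
 [  0.           0.           1.        ]] [[ 0.45216976  0.50844031 -0.73282397  1.11633542]
 [ 0.89190807 -0.26375537  0.36733241 -0.24128262]
 [-0.00651965 -0.81970822 -0.57274421  0.53403085]
 [ 0.          0.          0.          1.        ]]
{'clock': 0.1, 'q': array([-1.41136007e+00,  1.31074619e-01,  1.48916415e+00, -7.98187001e-06,
        1.52301591e+00, -8.53963470e-02]), 'qvel': array([-0.00012283, -0.00145347, -0.00302641, -0.0004291 ,  0.00037767,
       -0.00014846]), 'joint_efforts': array([ 2.99209823e-04, -5.70948350e+01, -5.01945806e+01, -3.13672563e-04,
        8.06372787e-03,  5.14836429e-06]), 'position': array([ 0.14537834, -0.58161033,  0.23035935]), 'orientation': array([ 9.92516111e-01,  1.22110930e-01, -3.47404949e-05, -8.30295248e-04]), 'force': array([-0.38870106, -0.48586211, -0.76018534]), 'torque': array([0.02858469, 0.00915705, 0.00190851]), 'grip_force': 0.0, 'gripper_width': 0.08537242440869171}
```

View pics/top0.png

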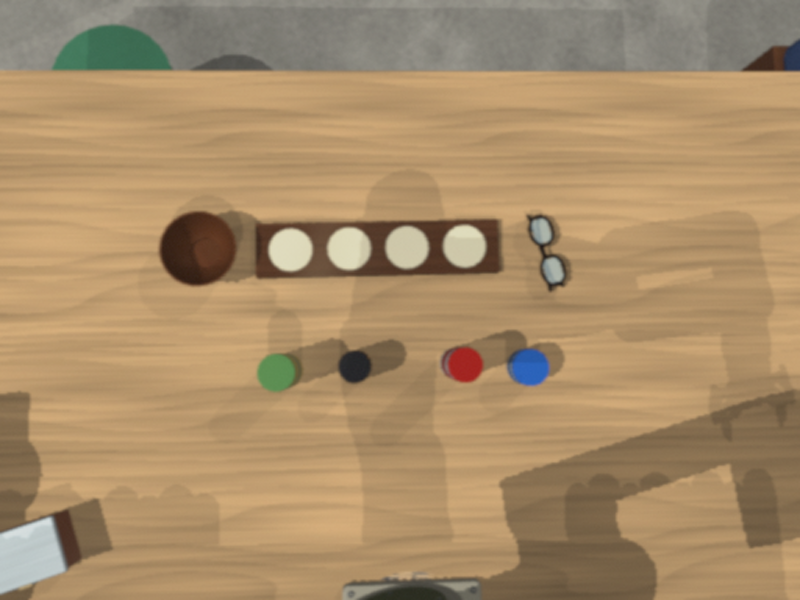

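View pics/scene0.png

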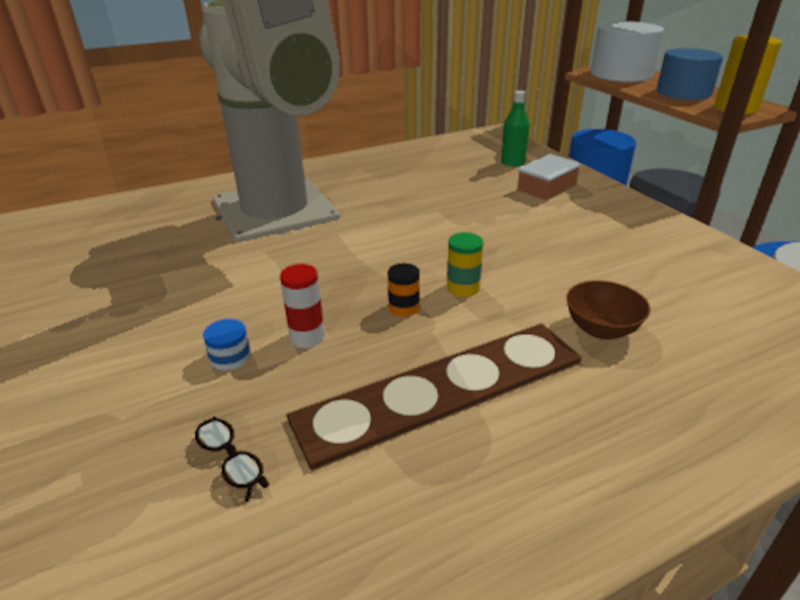

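Bowl is at the left (+y) end and glasses at the right, so marks 1 to 4 (enlarged top pixels (290,249), (349,248), (407,247), (465,246)) take red, green, black, blue. The lids are at about green (277,372), black (355,366), red (465,364), blue (529,367).

```bash
cat > h.py <<'E'
import numpy as np,cv2
def proj(f,u,v,z):
    K,T=f["K"],f["pose"]; d=T[:3,:3]@np.linalg.inv(K)@[u,v,1]; t=(z-T[2,3])/d[2]; return T[:3,3]+t*d
MARKS=[(290,249),(349,248),(407,247),(465,246)]
TINS=dict(red=((465,364),.114),green=((277,372),.092),black=((355,366),.070),blue=((529,367),.048))
def blob(f,seed,half=None):
    # ellipse centre of the region of like hue around the seed (enlarged-pixel seed)
    img=cv2.medianBlur(np.ascontiguousarray(f["color"]),3); x,y=[int(round((s+.5)*.64-.5)) for s in seed]
    m=np.zeros((386,514),np.uint8)
    lab=cv2.cvtColor(img,cv2.COLOR_RGB2LAB)
    cv2.floodFill(lab,m,(x,y),0,(60,14,14),(60,14,14),4|cv2.FLOODFILL_MASK_ONLY|cv2.FLOODFILL_FIXED_RANGE|(255<<8))
    c=max(cv2.findContours(m[1:-1,1:-1],0,1)[0],key=cv2.contourArea)
    return cv2.fitEllipse(cv2.convexHull(c))
def measure(f,marks=MARKS,tins=TINS):
    for n,(s,z) in [(f"mark{i+1}",(m,.012)) for i,m in enumerate(marks)]+list(tins.items()):
        e=blob(f,s); u,v=e[0]; p=proj(f,u,v,z); dz=f["depth"][int(v),int(u)]
        q=f["pose"]@np.r_[np.linalg.inv(f["K"])@[u,v,1]*dz,1]
        print(n,np.round(p*1000,1),"dia",np.round(np.array(e[1])*dz/f["K"][0,0]*1000,1),"depth pt",np.round(q[:3]*1000,1))
E
python3 - <<'E'
from h import *
print("top");measure(np.load("top0.npz"))
f=np.load("scene0.npz")
print("scene");measure(f,[(529,351),(473,372),(410,395),(342,421)],dict(red=((299,275),.114),green=((465,242),.092),black=((404,274),.070),blue=((226,333),.048)))
E
```

```text
top
mark1 [638.8 189.3  12. ] dia [68.4 70.7] depth pt [638.6 189.1  13.1]
mark2 [640.2  94.3  12. ] dia [68.9 69.5] depth pt [640.1  94.3  12.5]
mark3 [640.9  -0.9  12. ] dia [69.3 70. ] depth pt [641.   -0.9  11. ]
mark4 [642.2 -96.1  12. ] dia [69.2 70.2] depth pt [641.9 -95.9  13.4]
red [449.9 -77.1 114. ] dia [48.1 49. ] depth pt [449.9 -77.  114.3]
green [443.2 198.2  92. ] dia [53.4 55. ] depth pt [443.2 198.1  92.7]
black [449.6  84.4  70. ] dia [48.5 50.5] depth pt [449.6  84.4  71.5]
blue [ 442.1 -189.2   48. ] dia [53.1 54.7] depth pt [ 442.2 -188.7   49.8]
scene
mark1 [641.  187.2  12. ] dia [45.2 71.7] depth pt [640.5 187.7  11.5]
mark2 [642.2  92.4  12. ] dia [48.  70.1] depth pt [640.6  93.5  10.3]
mark3 [643.   -2.8  12. ] dia [50.8 70.2] depth pt [643.9  -3.2  13. ]
mark4 [644.3 -97.8  12. ] dia [52.6 71. ] depth pt [644.4 -97.9  12.2]
red [460.7 -81.1 114. ] dia [32.7 49.9] depth pt [460.2 -81.  113.7]
green [454.1 191.6  92. ] dia [31.9 53.5] depth pt [450.9 193.6  89.9]
black [460.1  79.5  70. ] dia [32.6 48. ] depth pt [457.3  80.8  68. ]
blue [ 452.  -192.3   48. ] dia [38.6 58.4] depth pt [ 452.1 -192.3   48. ]
```

Request:
arm_command:
  twist:
    - [0,0,-10]
    - [0,0,-20]
    - [0,0,-30]
    - [0,0,-40]
    - [0,0,-50]
  slide:
    - [40,-40,0]
    - [80,-80,0]
    - [120,-120,0]
    - [160,-160,0]
    - [200,-200,0]
  hand: [0,0,0,0,0]
  squeeze: 40

```text
clock: 0.72
position: [0.2915, -0.3378, 0.2309]
orientation: [0.847, 0.532, 0.0, -0.0]
force: [-0.0, 0.1, -0.1]
gripper_width: 0.0854
grip_force: 0.0
```

Request:
arm_command:
  twist:
    - [0,0,-10]
    - [0,0,-20]
    - [0,0,-26]
    - [0,0,-26]
    - [0,0,-26]
  slide:
    - [0,0,0]
    - [0,0,0]
    - [0,0,0]
    - [0,0,0]
    - [0,0,0]
  hand: [0,0,0,0,0]

```text
clock: 1.35
position: [0.2909, -0.3395, 0.2311]
orientation: [0.708, 0.706, 0.0, -0.0]
force: [0.0, 0.5, -0.4]
gripper_width: 0.0856
grip_force: 0.0
```

Request:
arm_command:
  twist:
    - [0,0,0]
    - [0,0,0]
    - [0,0,0]
    - [0,0,0]
    - [0,0,0]
  slide:
    - [50,30,0]
    - [100,60,0]
    - [150,90,0]
    - [200,120,0]
    - [250,152,0]
  hand: [0,0,0,0,0]

```text
clock: 1.98
position: [0.4436, -0.0879, 0.2315]
orientation: [0.708, 0.706, 0.0, 0.0]
force: [2.0, -0.9, 0.9]
gripper_width: 0.0856
grip_force: 0.0
```

Request:
arm_command:
  twist:
    - [0,0,0]
    - [0,0,0]
    - [0,0,0]
    - [0,0,0]
    - [0,0,0]
  slide:
    - [11,8,0]
    - [11,8,30]
    - [11,8,60]
    - [11,8,80]
    - [11,8,80]
  hand: [0,0,0,0,0]

```text
clock: 2.6
position: [0.4492, -0.0788, 0.1494]
orientation: [0.708, 0.707, -0.001, -0.002]
force: [0.0, 0.4, 0.3]
gripper_width: 0.0854
grip_force: 0.0
```

Run:
```python
from workcell import sensors, optics
import cv2,numpy as np
s=sensors.sense();print(s["position"],s["orientation"])
f=optics.grab_frame("wrist");print(f["K"],f["pose"]);np.savez("w0.npz",**f)
cv2.imwrite("pics/w0.png",cv2.resize(f["color"][:,:,::-1],(800,600)))
```

```text
[ 0.44922    -0.07884027  0.14943871] [ 0.70763363  0.70657659 -0.00110561 -0.00171382]
[[297.31863964   0.         255.58089787]
 [  0.         297.31863964 191.98117041]
 [  0.           0.           1.        ]] [[ 9.99990880e-01 -6.30129033e-04 -4.22407485e-03  4.49976589e-01]
 [-1.90663489e-03 -9.50891199e-01 -3.09519455e-01  1.10340250e-03]
 [-3.82159840e-03  3.09524686e-01 -9.50883728e-01  2.92713493e-01]
 [ 0.00000000e+00  0.00000000e+00  0.00000000e+00  1.00000000e+00]]
```

View pics/w0.png

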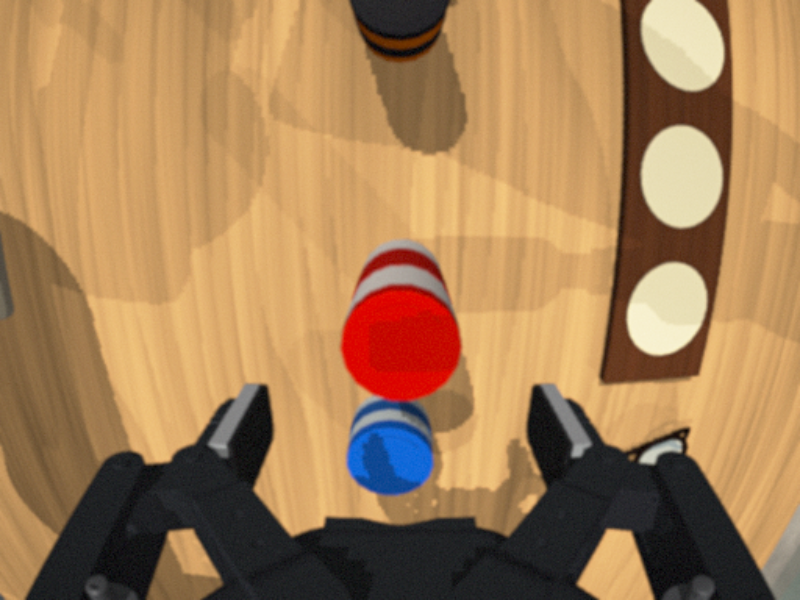

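The wrist view shows the red lid at (401,342), centred between the fingers. I'll descend around it.

Request:
arm_command:
  twist:
    - [0,0,0]
    - [0,0,0]
    - [0,0,0]
    - [0,0,0]
    - [0,0,0]
  slide:
    - [2,1,30]
    - [2,1,60]
    - [2,1,90]
    - [2,1,90]
    - [2,1,90]
  hand: [0,0,0,0,1]

```text
clock: 3.28
position: [0.4531, -0.0771, 0.0632]
orientation: [0.707, 0.707, 0.001, 0.001]
force: [0.7, -0.4, -0.4]
gripper_width: 0.0698
grip_force: 0.0
```

Request:
arm_command:
  twist:
    - [0,0,0]
    - [0,0,0]
    - [0,0,0]
    - [0,0,0]
    - [0,0,0]
  slide:
    - [0,0,0]
    - [0,0,0]
    - [0,0,0]
    - [0,0,0]
    - [0,0,0]
  hand: [1,1,1,1,1]

```text
clock: 3.9
position: [0.453, -0.077, 0.0634]
orientation: [0.707, 0.707, 0.0, 0.001]
force: [-4.0, -0.6, 8.4]
gripper_width: 0.0516
grip_force: 39.9
```

Request:
arm_command:
  twist:
    - [0,0,0]
    - [0,0,0]
    - [0,0,0]
    - [0,0,0]
    - [0,0,0]
  slide:
    - [0,0,-30]
    - [0,0,-70]
    - [20,14,-80]
    - [60,42,-80]
    - [100,70,-80]
  hand: [1,1,1,1,1]

```text
clock: 4.53
position: [0.5231, 0.0244, 0.1427]
orientation: [0.707, 0.707, 0.001, 0.001]
force: [0.2, 0.5, -2.8]
gripper_width: 0.0513
grip_force: 43.2
```

Request:
arm_command:
  twist:
    - [0,0,0]
    - [0,0,0]
    - [0,0,0]
    - [0,0,0]
    - [0,0,0]
  slide:
    - [40,28,0]
    - [80,57,0]
    - [120,85,0]
    - [150,108,0]
    - [165,118,0]
  hand: [1,1,1,1,1]

```text
clock: 5.15
position: [0.6406, 0.1906, 0.1417]
orientation: [0.706, 0.708, 0.0, 0.0]
force: [-0.3, -0.5, -3.4]
gripper_width: 0.0517
grip_force: 43.1
```

Request:
arm_command:
  twist:
    - [0,0,0]
    - [0,0,0]
    - [0,0,0]
    - [0,0,0]
    - [0,0,0]
  slide:
    - [0,0,0]
    - [0,0,20]
    - [0,0,40]
    - [0,0,50]
    - [0,0,50]
  hand: [1,1,1,1,1]

```text
clock: 5.78
position: [0.6384, 0.1879, 0.0892]
orientation: [0.707, 0.707, -0.001, -0.001]
force: [-1.0, 0.3, -3.2]
gripper_width: 0.0516
grip_force: 43.2
```

Run:
```python
from workcell import sensors, optics
import cv2,numpy as np
s=sensors.sense();print(s["position"],s["orientation"])
f=optics.grab_frame("wrist");print(f["pose"]);np.savez("w1.npz",**f)
cv2.imwrite("pics/w1.png",cv2.resize(f["color"][:,:,::-1],(800,600)))
```

```text
[0.63838189 0.18786781 0.08918751] [ 0.7071244   0.70708709 -0.00143498 -0.00093582]
[[ 9.99994625e-01  5.09915490e-04 -3.23869615e-03  6.38921381e-01]
 [-5.22606100e-04 -9.50410013e-01 -3.10999251e-01  2.68037396e-01]
 [-3.23667259e-03  3.10999272e-01 -9.50404638e-01  2.32326920e-01]
 [ 0.00000000e+00  0.00000000e+00  0.00000000e+00  1.00000000e+00]]
```

View pics/w1.png

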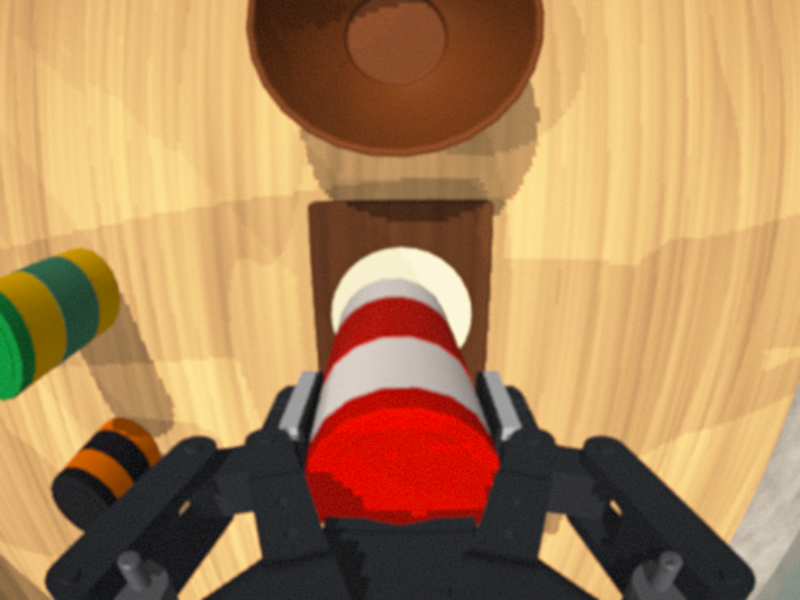

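The tin is centred across the round (both about column 400) and about 2 mm short along the row.

Request:
arm_command:
  twist:
    - [0,0,0]
    - [0,0,0]
    - [0,0,0]
    - [0,0,0]
    - [0,0,0]
  slide:
    - [2,1,2]
    - [2,1,6]
    - [2,1,10]
    - [2,1,12]
    - [2,1,12]
  hand: [1,1,1,1,1]

```text
clock: 6.45
position: [0.6405, 0.1905, 0.0789]
orientation: [0.707, 0.707, -0.0, -0.0]
force: [0.6, -0.2, -2.9]
gripper_width: 0.0517
grip_force: 43.2
```

Request:
arm_command:
  twist:
    - [0,0,0]
    - [0,0,0]
    - [0,0,0]
    - [0,0,0]
  slide:
    - [0,0,1.5]
    - [0,0,3]
    - [0,0,3]
    - [0,0,3]
  hand: [1,1,1,1]

```text
clock: 6.95
position: [0.6408, 0.1906, 0.0763]
orientation: [0.707, 0.707, 0.0, 0.0]
force: [-0.8, 0.1, -4.0]
gripper_width: 0.0515
grip_force: 43.2
```

Request:
arm_command:
  twist:
    - [0,0,0]
    - [0,0,0]
    - [0,0,0]
    - [0,0,0]
    - [0,0,0]
  slide:
    - [0,0,1]
    - [0,0,1]
    - [0,0,1]
    - [0,0,1]
    - [0,0,1]
  hand: [1,1,0.3,0.2,0]

```text
clock: 7.58
position: [0.641, 0.1906, 0.0755]
orientation: [0.707, 0.707, 0.0, 0.0]
force: [-0.6, -0.5, -0.3]
gripper_width: 0.0842
grip_force: 0.0
```

Request:
arm_command:
  twist:
    - [0,0,0]
    - [0,0,0]
    - [0,0,0]
    - [0,0,0]
    - [0,0,0]
  slide:
    - [0,0,0]
    - [0,0,-20]
    - [0,0,-60]
    - [0,0,-100]
    - [0,0,-130]
  hand: [0,0,0,0,0]

```text
clock: 8.2
position: [0.6417, 0.1908, 0.2097]
orientation: [0.707, 0.707, 0.002, 0.001]
force: [0.4, 0.3, 0.4]
gripper_width: 0.0854
grip_force: 0.0
```

Request:
arm_command:
  twist:
    - [0,0,0]
    - [0,0,0]
    - [0,0,0]
    - [0,0,0]
    - [0,0,0]
  slide:
    - [0,-50,0]
    - [2,-100,0]
    - [4,-150,0]
    - [8,-196,0]
    - [8,-196,0]
  hand: [0,0,0,0,0]

```text
clock: 8.82
position: [0.4424, 0.1989, 0.2065]
orientation: [0.706, 0.708, 0.001, 0.0]
force: [1.7, -0.6, 0.7]
gripper_width: 0.0851
grip_force: 0.0
```

Run:
```python
from workcell import sensors, optics
import cv2,numpy as np
s=sensors.sense();print(s["position"],s["orientation"])
f=optics.grab_frame("wrist");print(f["pose"])
g=optics.grab_frame("scene");np.savez("s1.npz",**g)
cv2.imwrite("pics/w2.png",np.hstack([cv2.resize(a["color"][:,:,::-1],(400,300)) for a in (f,g)]))
```

```text
[0.44242997 0.19888259 0.20653971] [7.06378222e-01 7.07834405e-01 5.09681891e-04 6.14499298e-05]
[[ 9.99998224e-01  1.23221840e-03  1.42613287e-03  4.42213161e-01]
 [ 1.61334675e-03 -9.50821298e-01 -3.09735784e-01  2.78856050e-01]
 [ 9.74335369e-04  3.09737535e-01 -9.50821597e-01  3.49806708e-01]
 [ 0.00000000e+00  0.00000000e+00  0.00000000e+00  1.00000000e+00]]
```

View pics/w2.png

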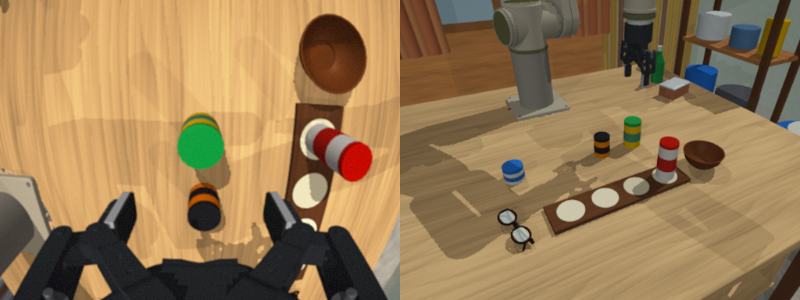

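Red stands on round 1. Green's lid is centred between the fingers at (200,146), so I'll descend on it.

Request:
arm_command:
  twist:
    - [0,0,0]
    - [0,0,0]
    - [0,0,0]
    - [0,0,0]
    - [0,0,0]
  slide:
    - [0,1,40]
    - [0,1,80]
    - [0,1,120]
    - [0,1,150]
    - [0,1,164]
  hand: [0,0,0,0,0]

```text
clock: 9.55
position: [0.4459, 0.198, 0.04]
orientation: [0.707, 0.707, -0.001, -0.0]
force: [0.3, 0.5, 0.6]
gripper_width: 0.0856
grip_force: 0.0
```

Request:
arm_command:
  twist:
    - [0,0,0]
    - [0,0,0]
    - [0,0,0]
    - [0,0,0]
    - [0,0,0]
  slide:
    - [0,0,0]
    - [0,0,0]
    - [0,0,0]
    - [0,0,0]
    - [0,0,0]
  hand: [0,1,1,1,1]

```text
clock: 10.18
position: [0.4469, 0.1989, 0.043]
orientation: [0.707, 0.707, 0.001, 0.001]
force: [-1.8, -0.7, 4.7]
gripper_width: 0.0554
grip_force: 42.1
```

Request:
arm_command:
  twist:
    - [0,0,0]
    - [0,0,0]
  slide:
    - [0,0,0]
    - [0,0,0]
  hand: [1,1]

```text
clock: 10.42
position: [0.4469, 0.1989, 0.043]
orientation: [0.707, 0.707, 0.001, 0.001]
force: [-0.7, 0.0, 4.9]
gripper_width: 0.0552
grip_force: 42.1
```

Request:
arm_command:
  twist:
    - [0,0,0]
    - [0,0,0]
    - [0,0,0]
    - [0,0,0]
    - [0,0,0]
  slide:
    - [0,0,-30]
    - [0,0,-70]
    - [-20,20,-90]
    - [-50,60,-90]
    - [-80,100,-90]
  hand: [1,1,1,1,1]

```text
clock: 11.05
position: [0.5474, 0.118, 0.1327]
orientation: [0.707, 0.708, 0.001, 0.001]
force: [-0.2, -0.0, -2.3]
gripper_width: 0.0552
grip_force: 43.5
```

Request:
arm_command:
  twist:
    - [0,0,0]
    - [0,0,0]
    - [0,0,0]
    - [0,0,0]
    - [0,0,0]
  slide:
    - [-14,40,0]
    - [-24,75,0]
    - [-24,94,0]
    - [-24,94,20]
    - [-24,94,40]
  hand: [1,1,1,1,1]

```text
clock: 11.68
position: [0.6386, 0.0947, 0.0894]
orientation: [0.707, 0.707, -0.001, -0.001]
force: [0.1, -0.5, -2.8]
gripper_width: 0.0551
grip_force: 43.6
```

Request:
arm_command:
  twist:
    - [0,0,0]
    - [0,0,0]
    - [0,0,0]
    - [0,0,0]
    - [0,0,0]
  slide:
    - [0,0,10]
    - [0,0,20]
    - [0,0,25]
    - [0,0,25]
    - [0,0,25]
  hand: [1,1,1,1,1]

```text
clock: 12.3
position: [0.6403, 0.0946, 0.067]
orientation: [0.707, 0.707, 0.0, 0.0]
force: [-0.4, 0.3, -1.9]
gripper_width: 0.0551
grip_force: 43.6
```

Run:
```python
from workcell import sensors, optics
import cv2,numpy as np
s=sensors.sense();print(s["position"],s["orientation"])
f=optics.grab_frame("wrist");print(f["pose"])
cv2.imwrite("pics/w3.png",cv2.resize(f["color"][:,:,::-1],(800,600)))
```

```text
[0.64032222 0.09460028 0.06704684] [7.06950525e-01 7.07262755e-01 4.48412592e-04 3.87120405e-04]
[[ 9.99999133e-01 -4.13070317e-04  1.25011734e-03  6.40180987e-01]
 [-4.85766905e-06 -9.50659530e-01 -3.10236132e-01  1.74652052e-01]
 [ 1.31658530e-03  3.10235857e-01 -9.50658708e-01  2.10263380e-01]
 [ 0.00000000e+00  0.00000000e+00  0.00000000e+00  1.00000000e+00]]
```

View pics/w3.png

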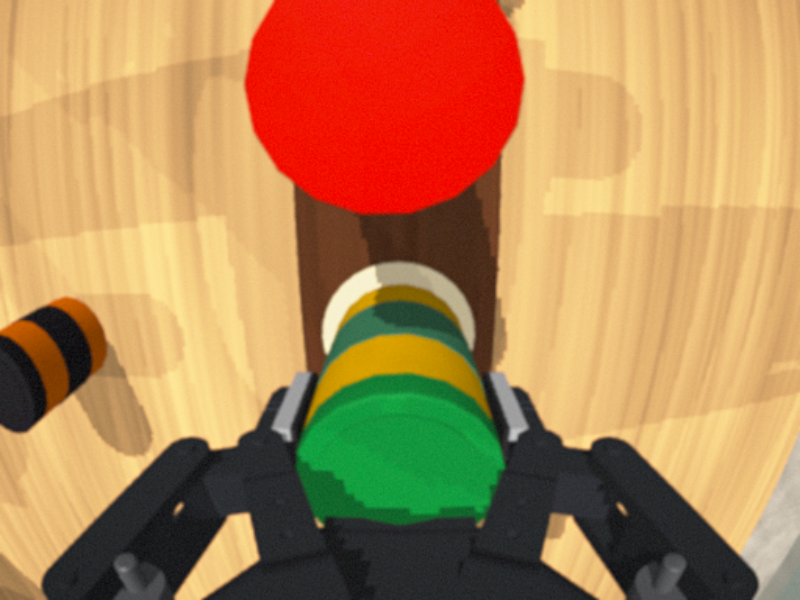

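Green is over round 2 (base edge (402,285), round edge (398,261), so centred within about 1 mm).

Request:
arm_command:
  twist:
    - [0,0,0]
    - [0,0,0]
    - [0,0,0]
    - [0,0,0]
    - [0,0,0]
  slide:
    - [0,1,4]
    - [0,1,8]
    - [0,1,10]
    - [0,1,10]
    - [0,1,10]
  hand: [1,1,1,1,1]

```text
clock: 12.98
position: [0.6408, 0.0946, 0.0564]
orientation: [0.707, 0.707, 0.0, 0.0]
force: [0.3, 0.3, -3.4]
gripper_width: 0.0552
grip_force: 43.6
```

Request:
arm_command:
  twist:
    - [0,0,0]
    - [0,0,0]
    - [0,0,0]
    - [0,0,0]
  slide:
    - [0,0,1]
    - [0,0,2]
    - [0,0,2]
    - [0,0,2]
  hand: [1,1,1,1]

```text
clock: 13.48
position: [0.641, 0.0945, 0.0551]
orientation: [0.707, 0.707, 0.0, 0.0]
force: [-3.1, -0.8, 6.2]
gripper_width: 0.0554
grip_force: 44.1
```

Request:
arm_command:
  twist:
    - [0,0,0]
    - [0,0,0]
    - [0,0,0]
    - [0,0,0]
    - [0,0,0]
  slide:
    - [0,0,0]
    - [0,0,0]
    - [0,0,0]
    - [0,0,0]
    - [0,0,-20]
  hand: [0.3,0.1,0,0,0]

```text
clock: 14.1
position: [0.6391, 0.0944, 0.0728]
orientation: [0.707, 0.707, -0.002, -0.001]
force: [0.1, -0.1, -0.2]
gripper_width: 0.0852
grip_force: 0.0
```

Request:
arm_command:
  twist:
    - [0,0,0]
    - [0,0,0]
    - [0,0,0]
    - [0,0,0]
    - [0,0,0]
  slide:
    - [0,0,-40]
    - [0,0,-80]
    - [0,0,-110]
    - [-4,-40,-110]
    - [-8,-90,-110]
  hand: [0,0,0,0,0]

```text
clock: 14.72
position: [0.5511, 0.0864, 0.1867]
orientation: [0.707, 0.707, 0.001, 0.001]
force: [-0.6, 0.1, 0.0]
gripper_width: 0.0853
grip_force: 0.0
```

Request:
arm_command:
  twist:
    - [0,0,0]
    - [0,0,0]
    - [0,0,0]
    - [0,0,0]
    - [0,0,0]
  slide:
    - [-2,-50,0]
    - [-2,-90,0]
    - [-2,-102,0]
    - [-2,-102,20]
    - [-2,-102,40]
  hand: [0,0,0,0,0]

```text
clock: 15.35
position: [0.4502, 0.0845, 0.1456]
orientation: [0.707, 0.707, 0.001, 0.001]
force: [0.5, -0.2, 0.2]
gripper_width: 0.0853
grip_force: 0.0
```

Run:
```python
from workcell import sensors, optics
import cv2,numpy as np
s=sensors.sense();print(s["position"],s["orientation"])
f=optics.grab_frame("wrist");print(f["pose"])
g=optics.grab_frame("scene")
cv2.imwrite("pics/w4.png",np.hstack([cv2.resize(a["color"][:,:,::-1],(400,300)) for a in (f,g)]))
```

```text
[0.45019    0.08454966 0.14563841] [0.70693484 0.7072765  0.00131666 0.00116618]
[[ 9.99993254e-01 -1.14143034e-03  3.49116769e-03  4.49728331e-01]
 [-2.57566750e-06 -9.50706006e-01 -3.10093679e-01  1.64580718e-01]
 [ 3.67302443e-03  3.10091578e-01 -9.50699596e-01  2.88880002e-01]
 [ 0.00000000e+00  0.00000000e+00  0.00000000e+00  1.00000000e+00]]
```

View pics/w4.png

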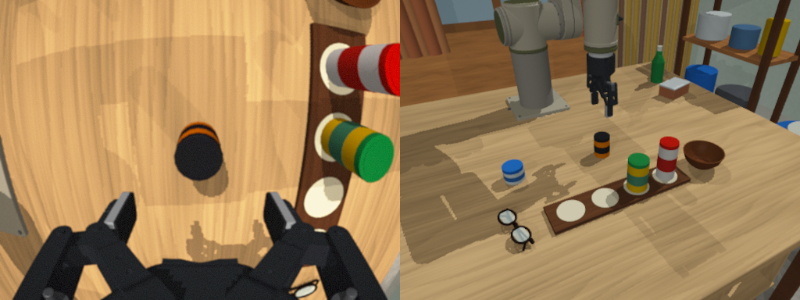

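Green stands on round 2. Black's lid is at (199,157), centred.

Request:
arm_command:
  twist:
    - [0,0,0]
    - [0,0,0]
    - [0,0,0]
    - [0,0,0]
    - [0,0,0]
  slide:
    - [0,0,40]
    - [0,0,80]
    - [0,0,110]
    - [0,0,120]
    - [0,0,120]
  hand: [0,0,0,0,0]

```text
clock: 16.08
position: [0.4494, 0.0844, 0.025]
orientation: [0.707, 0.707, 0.0, 0.0]
force: [-0.0, -0.3, -0.7]
gripper_width: 0.0853
grip_force: 0.0
```

Request:
arm_command:
  twist:
    - [0,0,0]
    - [0,0,0]
    - [0,0,0]
    - [0,0,0]
    - [0,0,0]
  slide:
    - [0,0,0]
    - [0,0,0]
    - [0,0,0]
    - [0,0,0]
    - [0,0,0]
  hand: [1,1,1,1,1]

```text
clock: 16.7
position: [0.4501, 0.0846, 0.0259]
orientation: [0.707, 0.707, 0.001, 0.001]
force: [-0.4, 0.3, 5.5]
gripper_width: 0.0487
grip_force: 40.9
```

Request:
arm_command:
  twist:
    - [0,0,0]
    - [0,0,0]
  slide:
    - [0,0,0]
    - [0,0,0]
  hand: [1,1]

```text
clock: 16.95
position: [0.4501, 0.0846, 0.0259]
orientation: [0.707, 0.707, 0.001, 0.001]
force: [-1.4, -0.2, 5.9]
gripper_width: 0.0492
grip_force: 40.9
```

Request:
arm_command:
  twist:
    - [0,0,0]
    - [0,0,0]
    - [0,0,0]
    - [0,0,0]
    - [0,0,0]
  slide:
    - [0,0,-30]
    - [0,0,-65]
    - [-20,20,-75]
    - [-45,60,-75]
    - [-70,100,-75]
  hand: [1,1,1,1,1]

```text
clock: 17.58
position: [0.5504, 0.0138, 0.1004]
orientation: [0.707, 0.707, 0.001, 0.001]
force: [0.0, 0.2, -0.6]
gripper_width: 0.0491
grip_force: 42.1
```

Request:
arm_command:
  twist:
    - [0,0,0]
    - [0,0,0]
    - [0,0,0]
    - [0,0,0]
    - [0,0,0]
  slide:
    - [-10,40,0]
    - [-16,75,0]
    - [-16,92,0]
    - [-16,92,20]
    - [-16,92,40]
  hand: [1,1,1,1,1]

```text
clock: 18.2
position: [0.6396, -0.0013, 0.0573]
orientation: [0.707, 0.707, -0.001, -0.001]
force: [0.3, -0.0, -2.2]
gripper_width: 0.0495
grip_force: 42.2
```

Request:
arm_command:
  twist:
    - [0,0,0]
    - [0,0,0]
    - [0,0,0]
    - [0,0,0]
    - [0,0,0]
  slide:
    - [0,0,4]
    - [0,0,8]
    - [0,0,10]
    - [0,0,10]
    - [0,0,10]
  hand: [1,1,1,1,1]

```text
clock: 18.82
position: [0.6413, -0.0015, 0.0499]
orientation: [0.707, 0.707, 0.0, 0.0]
force: [-0.2, 0.4, -1.6]
gripper_width: 0.0494
grip_force: 42.1
```

Run:
```python
from workcell import sensors, optics
import cv2,numpy as np
s=sensors.sense();print(s["position"],s["orientation"])
f=optics.grab_frame("wrist");print(f["pose"])
cv2.imwrite("pics/w5.png",cv2.resize(f["color"][:,:,::-1],(800,600)))
```

```text
[ 0.64125511 -0.00147404  0.04991275] [7.06950554e-01 7.07262800e-01 3.16222291e-04 3.81462688e-04]
[[ 9.99999397e-01 -3.52306219e-04  1.04000314e-03  6.41140971e-01]
 [-1.21010297e-05 -9.50609876e-01 -3.10388245e-01  7.86006997e-02]
 [ 1.09798896e-03  3.10388045e-01 -9.50609308e-01  1.93108851e-01]
 [ 0.00000000e+00  0.00000000e+00  0.00000000e+00  1.00000000e+00]]
```

View pics/w5.png

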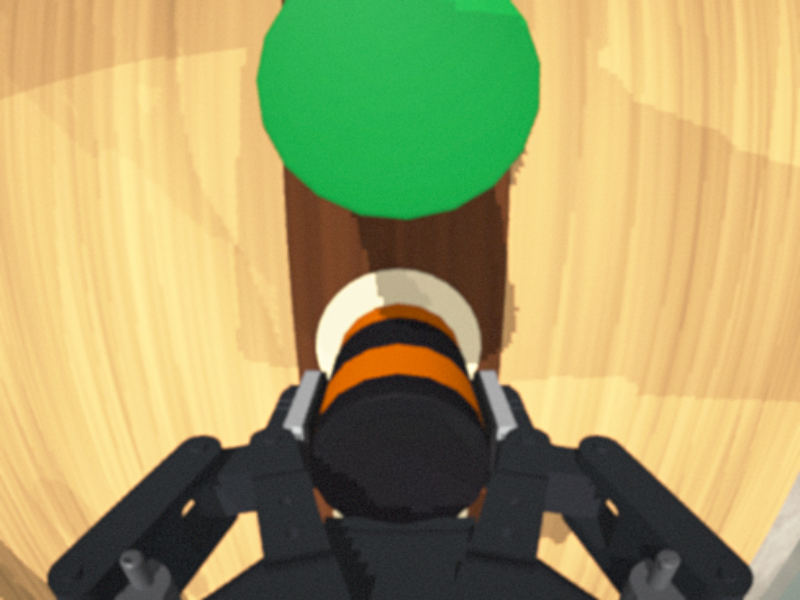

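Black is over round 3 (base edge (400,306), round edge (398,268)), so I'll shift about +1 mm along the row and lower it.

Request:
arm_command:
  twist:
    - [0,0,0]
    - [0,0,0]
    - [0,0,0]
    - [0,0,0]
    - [0,0,0]
  slide:
    - [1,0,4]
    - [1,0,8]
    - [1,0,10]
    - [1,0,10]
    - [1,0,10]
  hand: [1,1,1,1,1]

```text
clock: 19.5
position: [0.6409, -0.0005, 0.0394]
orientation: [0.707, 0.707, 0.0, 0.0]
force: [-0.7, 0.6, -1.6]
gripper_width: 0.0493
grip_force: 42.1
```

Request:
arm_command:
  twist:
    - [0,0,0]
    - [0,0,0]
    - [0,0,0]
    - [0,0,0]
  slide:
    - [0,0,1]
    - [0,0,2]
    - [0,0,2]
    - [0,0,2]
  hand: [1,1,1,1]

```text
clock: 20.0
position: [0.6411, -0.0005, 0.038]
orientation: [0.707, 0.707, 0.0, 0.0]
force: [-3.9, 0.4, 5.7]
gripper_width: 0.0493
grip_force: 42.5
```

Request:
arm_command:
  twist:
    - [0,0,0]
    - [0,0,0]
    - [0,0,0]
    - [0,0,0]
    - [0,0,0]
  slide:
    - [0,0,0]
    - [0,0,0]
    - [0,0,0]
    - [0,0,0]
    - [0,0,-20]
  hand: [0.3,0.1,0,0,0]

```text
clock: 20.62
position: [0.639, -0.0003, 0.0558]
orientation: [0.707, 0.707, -0.001, -0.002]
force: [-0.2, 0.9, -0.5]
gripper_width: 0.0853
grip_force: 0.0
```

Request:
arm_command:
  twist:
    - [0,0,0]
    - [0,0,0]
    - [0,0,0]
    - [0,0,0]
    - [0,0,0]
  slide:
    - [0,0,-40]
    - [0,0,-80]
    - [-20,-20,-80]
    - [-60,-60,-80]
    - [-100,-100,-80]
  hand: [0,0,0,0,0]

```text
clock: 21.25
position: [0.5405, -0.1014, 0.1392]
orientation: [0.707, 0.708, 0.0, 0.001]
force: [-0.5, -0.3, 0.9]
gripper_width: 0.0857
grip_force: 0.0
```

Request:
arm_command:
  twist:
    - [0,0,0]
    - [0,0,0]
    - [0,0,0]
    - [0,0,0]
    - [0,0,0]
  slide:
    - [-40,-40,0]
    - [-75,-80,0]
    - [-89,-98,0]
    - [-89,-98,0]
    - [-89,-98,0]
  hand: [0,0,0,0,0]

```text
clock: 21.88
position: [0.4439, -0.1895, 0.1384]
orientation: [0.707, 0.707, 0.0, 0.001]
force: [0.5, 0.2, -0.5]
gripper_width: 0.0855
grip_force: 0.0
```

Run:
```python
from workcell import sensors, optics
import cv2,numpy as np
s=sensors.sense();print(s["position"],s["orientation"])
f=optics.grab_frame("wrist");print(f["pose"])
g=optics.grab_frame("scene")
cv2.imwrite("pics/w6.png",np.hstack([cv2.resize(a["color"][:,:,::-1],(400,300)) for a in (f,g)]))
```

```text
[ 0.44385556 -0.18945734  0.1384202 ] [7.06986520e-01 7.07226416e-01 4.22974042e-04 8.23787684e-04]
[[ 9.99998145e-01 -7.21305137e-04  1.78595068e-03  4.43637662e-01]
 [-1.30436901e-04 -9.50463582e-01 -3.10835910e-01 -1.09298182e-01]
 [ 1.92168862e-03  3.10835100e-01 -9.50461913e-01  2.81573635e-01]
 [ 0.00000000e+00  0.00000000e+00  0.00000000e+00  1.00000000e+00]]
```

View pics/w6.png

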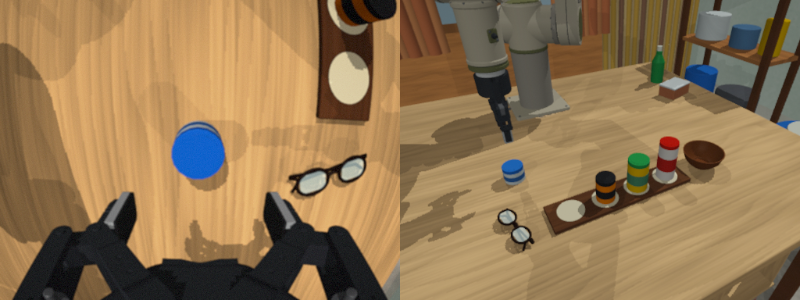

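Black stands on round 3. Blue's lid is at (198,152), about central, and the glasses are clear of the fingers.

Request:
arm_command:
  twist:
    - [0,0,0]
    - [0,0,0]
    - [0,0,0]
    - [0,0,0]
    - [0,0,0]
  slide:
    - [1,-1,40]
    - [1,-1,80]
    - [1,-1,110]
    - [1,-1,124]
    - [1,-1,124]
  hand: [0,0,0,0,0]

```text
clock: 22.6
position: [0.4417, -0.1878, 0.0127]
orientation: [0.707, 0.708, -0.0, -0.001]
force: [-0.3, -0.2, 0.2]
gripper_width: 0.085
grip_force: 0.0
```

Request:
arm_command:
  twist:
    - [0,0,0]
    - [0,0,0]
    - [0,0,0]
    - [0,0,0]
    - [0,0,0]
  slide:
    - [0,0,0]
    - [0,0,0]
    - [0,0,0]
    - [0,0,0]
    - [0,0,0]
  hand: [1,1,1,1,1]

```text
clock: 23.22
position: [0.4433, -0.1892, 0.0151]
orientation: [0.707, 0.707, 0.0, 0.001]
force: [0.3, 1.6, 6.8]
gripper_width: 0.0567
grip_force: 43.0
```

Request:
arm_command:
  twist:
    - [0,0,0]
    - [0,0,0]
  slide:
    - [0,0,0]
    - [0,0,0]
  hand: [1,1]

```text
clock: 23.48
position: [0.4433, -0.1893, 0.0151]
orientation: [0.707, 0.707, 0.0, 0.001]
force: [-0.2, 0.6, 7.1]
gripper_width: 0.057
grip_force: 43.0
```

Request:
arm_command:
  twist:
    - [0,0,0]
    - [0,0,0]
    - [0,0,0]
    - [0,0,0]
    - [0,0,0]
  slide:
    - [0,0,-30]
    - [0,0,-65]
    - [20,20,-75]
    - [45,60,-75]
    - [70,100,-75]
  hand: [1,1,1,1,1]

```text
clock: 24.1
position: [0.5434, -0.1181, 0.0894]
orientation: [0.707, 0.707, 0.0, 0.001]
force: [0.2, 0.0, -1.8]
gripper_width: 0.0573
grip_force: 43.9
```

Request:
arm_command:
  twist:
    - [0,0,0]
    - [0,0,0]
    - [0,0,0]
    - [0,0,0]
    - [0,0,0]
  slide:
    - [12,40,0]
    - [23,80,0]
    - [23,99,0]
    - [23,99,20]
    - [23,99,40]
  hand: [1,1,1,1,1]

```text
clock: 24.72
position: [0.6396, -0.0955, 0.0463]
orientation: [0.707, 0.707, -0.0, -0.001]
force: [-0.7, -0.2, -1.9]
gripper_width: 0.0571
grip_force: 43.9
```

Request:
arm_command:
  twist:
    - [0,0,0]
    - [0,0,0]
    - [0,0,0]
    - [0,0,0]
    - [0,0,0]
  slide:
    - [0,0,4]
    - [0,0,8]
    - [0,0,10]
    - [0,0,10]
    - [0,0,10]
  hand: [1,1,1,1,1]

```text
clock: 25.35
position: [0.6413, -0.0955, 0.0389]
orientation: [0.707, 0.707, 0.0, 0.0]
force: [-0.6, -1.1, -1.2]
gripper_width: 0.0572
grip_force: 43.9
```

Run:
```python
from workcell import sensors, optics
import cv2,numpy as np
s=sensors.sense();print(s["position"],s["orientation"])
f=optics.grab_frame("wrist");print(f["pose"])
cv2.imwrite("pics/w7.png",cv2.resize(f["color"][:,:,::-1],(800,600)))
```

```text
[ 0.6413384  -0.09552107  0.0389497 ] [7.06956955e-01 7.07256378e-01 2.99543799e-04 4.35485445e-04]
[[ 9.99999410e-01 -3.62140062e-04  1.02400506e-03  6.41184679e-01]
 [-2.62641379e-05 -9.50566799e-01 -3.10520143e-01 -1.54489914e-02]
 [ 1.08583699e-03  3.10519933e-01 -9.50566248e-01  1.82107728e-01]
 [ 0.00000000e+00  0.00000000e+00  0.00000000e+00  1.00000000e+00]]
```

View pics/w7.png

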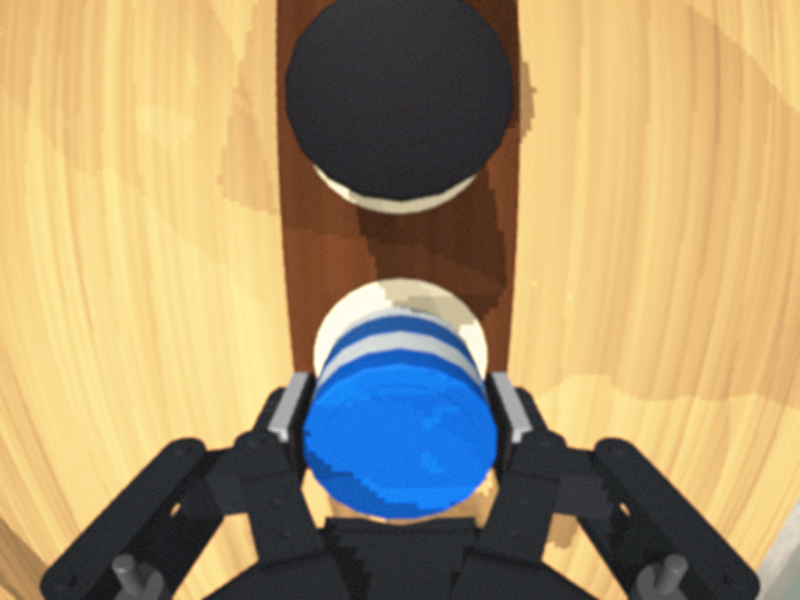

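Blue is over round 4 (base edge (400,308), round edge (402,279)), so +1 mm both ways, then lower.

Request:
arm_command:
  twist:
    - [0,0,0]
    - [0,0,0]
    - [0,0,0]
    - [0,0,0]
    - [0,0,0]
  slide:
    - [1,1,4]
    - [1,1,8]
    - [1,1,10]
    - [1,1,10]
    - [1,1,10]
  hand: [1,1,1,1,1]

```text
clock: 26.02
position: [0.642, -0.0945, 0.0284]
orientation: [0.707, 0.707, 0.0, 0.0]
force: [-0.5, 1.2, -1.2]
gripper_width: 0.0568
grip_force: 43.9
```

Request:
arm_command:
  twist:
    - [0,0,0]
    - [0,0,0]
    - [0,0,0]
    - [0,0,0]
  slide:
    - [0,0,1]
    - [0,0,2]
    - [0,0,2]
    - [0,0,2]
  hand: [1,1,1,1]

```text
clock: 26.52
position: [0.6421, -0.0945, 0.0272]
orientation: [0.707, 0.707, 0.0, 0.0]
force: [-4.0, 1.0, 5.8]
gripper_width: 0.0573
grip_force: 44.5
```

Release, lift and back off, then look from above.

Request:
arm_command:
  twist:
    - [0,0,0]
    - [0,0,0]
    - [0,0,0]
    - [0,0,0]
    - [0,0,0]
  slide:
    - [0,0,0]
    - [0,0,0]
    - [0,0,0]
    - [0,0,0]
    - [0,0,-20]
  hand: [0.3,0.1,0,0,0]

```text
clock: 27.15
position: [0.6401, -0.094, 0.0448]
orientation: [0.707, 0.707, -0.001, -0.002]
force: [-0.3, 0.5, -0.0]
gripper_width: 0.0852
grip_force: 0.0
```

Request:
arm_command:
  twist:
    - [0,0,0]
    - [0,0,0]
    - [0,0,0]
    - [0,0,0]
    - [0,0,0]
  slide:
    - [0,0,-50]
    - [0,0,-100]
    - [0,0,-150]
    - [-50,-30,-150]
    - [-100,-60,-150]
  hand: [0,0,0,0,0]

```text
clock: 27.78
position: [0.5823, -0.1953, 0.1995]
orientation: [0.706, 0.708, 0.001, 0.002]
force: [0.1, -1.2, -0.7]
gripper_width: 0.0854
grip_force: 0.0
```

Request:
arm_command:
  twist:
    - [0,0,0]
    - [0,0,0]
    - [0,0,0]
    - [0,0,0]
    - [0,0,0]
  slide:
    - [-40,-30,0]
    - [-80,-60,0]
    - [-120,-90,0]
    - [-160,-120,0]
    - [-160,-120,0]
  hand: [0,0,0,0,0]

```text
clock: 28.4
position: [0.4602, -0.3575, 0.1981]
orientation: [0.709, 0.706, -0.0, 0.001]
force: [1.0, -0.0, -0.5]
gripper_width: 0.0853
grip_force: 0.0
```

Run:
```python
from workcell import sensors, optics
from h import *
f=optics.grab_frame("top");np.savez("t9.npz",**f);g=optics.grab_frame("scene");np.savez("s9.npz",**g)
c=cv2.resize(f["color"][100:220,80:400,::-1],(800,300),interpolation=cv2.INTER_CUBIC)
d=cv2.resize(g["color"][150:290,120:440,::-1],(686,300),interpolation=cv2.INTER_CUBIC)
cv2.imwrite("pics/t9.png",np.vstack([c,cv2.copyMakeBorder(d,0,0,0,114,0)]))
```

```text
(no output)
```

View pics/t9.png

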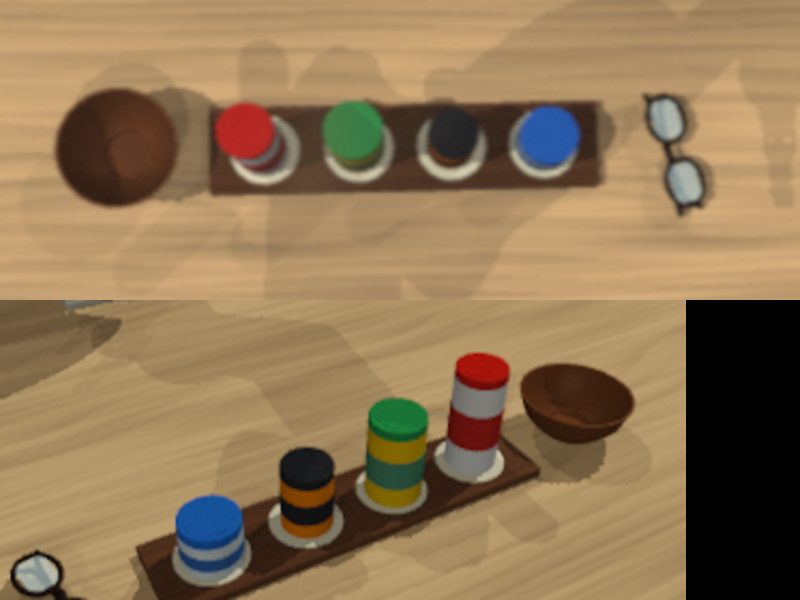

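Run:
```python
from h import *
f=np.load("t9.npz")
measure(f,[],dict(red=((279,238),.126),green=((345,237),.104),black=((408,238),.082),blue=((468,240),.060)))
a=np.load("top0.npz")
d=cv2.absdiff(a["color"],f["color"]).max(2)
print("diff bowl",d[130:190,100:155].mean(),"glasses",d[130:190,335:365].mean())
```

```text
red [636.6 190.6 126. ] dia [47.6 50.8] depth pt [636.6 190.6 126.3]
green [640.5  94.1 104. ] dia [53.1 55.7] depth pt [640.1  94.  106. ]
black [628.8  -8.3  82. ] dia [ 88.2 310.3] depth pt [628.4  -8.1  84.4]
blue [641.7 -95.3  60. ] dia [54.8 56.2] depth pt [641.4 -95.1  61.6]
diff bowl 2.0675757575757574 glasses 12.37
```

All four tins match their rounds within about 2.5 mm. Black's segmentation leaked into the board, but the crop shows it centred and it was released at (641, −0.5). The glasses lenses sit at the same pixels as at the start, so the image difference there comes from changed lighting.

```bash
python3 -c "
from workcell import r
print(r.sign_off())"
```

```text
the job is handed in; nothing more can be done
None
```

The job is handed in after about 28 s of arm time: red, green, black and blue stand on rounds 1 to 4 from the bowl to the glasses, none fell, the bowl and glasses look unmoved, and red, green and blue measured within about 3 mm of centre; black was checked only by eye and release position.

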